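# Gauge a plug pin through shrinking rings and file it by size

### The arm

A 6-joint arm with a two-finger parallel gripper is mounted at the origin on the work surface. World frame = base frame: x ahead of the robot, y to its left, z up, the work surface at z = 0. Lengths are in m, angles in rad, forces in N, time in s.
With the tool pointing down it reaches from about 0.35 to 0.975 m from the base axis. Payload 4.9 kg.
Tool frame: the origin (TCP) lies on the centre line of the jaws, within the pads' length; the fingertips stand 25 mm ahead of it and the grasp point (between the pads) lies 6 mm ahead of it; z points along the fingers, y is the line along which they close (so a half turn about z gives the same grasp; the last joint's range is limited). The gripper opens to 85 mm and grips with 20 to 120 N. Pads are 22 mm wide; open, the fingers measure 114 mm over their backs; the gripper's body (76 mm by 85 mm) begins 54 mm behind the grasp point. The pads swing forward as they close: fully open they stand 13 mm farther back than shut.
Start: joints at [1.125, 0.053, 1.613, -0, 1.476, -0.119], TCP at [0.201, 0.592, 0.256] pointing down, gripper open.
Joint ranges: [-3.01, 3.01], [-1.01, 2.22], [0.06, 2.58], [-1.02, 4.17], [0.09, 2.62], [-3.14, 3.14]. Speed limits (rad/s): [2.57, 2.57, 3.14, 3.14, 3.14, 3.14].

### API

Orientations are given as a unit quaternion [w, x, y, z].
In Python, from plant import state, grab_frame, get_calibration, job gives the robot as it stands. The module is installed in compiled form; this text tells all that it offers.
- The arm moves only by the tool move_arm, never from a script. Its argument "targets" is a list that holds one entry, the list of rows, each a list of 5 numbers: the opening in per cent of the stroke, from 0 (shut) to 100 (fully open), then the shift along the tool's x, y, z as a fraction of full scale, then the turn about the tool's z as a fraction of full scale. A call has 1 to 5 rows; each row shifts and turns the commanded pose from where the row before left it, along the tool's axes as they then stand; what a row does not reach is not made up. Full scale, the value 1, is 0.6 m for a shift and 6 degrees for a turn. A row lasts 1/12 s, in which the tool goes at most 41.7 mm and 7.16 degrees, less where a joint would pass 70% of its speed; a pose out of reach is approached as far as the arm can. A call with a number of a shift or a turn outside -1 to 1 is refused whole. A call with a gripper value outside its range is refused whole. The fingers move at their own pace and stop on an object; the grip force is fixed at half the most. Time passes only in rows, so rows that do not move let the fingers close. It gives the time, the measured TCP pose, the force, the opening and the grip force at its end, in the units of the state.
- state(): the state, without advancing time (a new reading comes with each control period).
- grab_frame(name): name is "scene" or "side" or "wrist"; returns the picture (384x512x3 uint8, red, green, blue); there is no depth.
- get_calibration(name): a dict with "vertical_fov" (degrees; the focal length in pixels is half the picture's height over the tangent of half this angle, whatever the lens; pixels are square), "cx", "cy" (the principal point, pixels), "R" (3x3) and "t" (3): a world point X has camera coordinates R X + t. Camera axes: x right, y down, z forward; pixel columns grow to the right and rows downward; lengths in m; the calibration is good to about 2 mm. A picture is of the moment at which its call begins: read the wrist's pose just before it. get_calibration takes no time and is no camera call; for the wrist camera it gives the pose at the moment of the call.
- job.job_done(): hands the job in; it is judged then, once.
The state is a dict: "time": time; "joint_pos": joint angles; "joint_vel": joint speeds; "joint_efforts": joint torques, N m; "tool_pos": TCP position; "tool_rot": TCP orientation; "contact_force": force on the tool from outside, world axes, zero at the start; "ft_torque": the same for the moment, N m; "gripper_width": opening from 0.0 (shut) to 1.0 (fully open); "grasp_force": force on a finger pad.
Only numpy, scipy, OpenCV 4.12 (cv2) and the standard library are available. Lean on these libraries where they do the work, as an engineer would, in place of code of your own. Each camera call takes 0.05 s, during which the arm holds its last target. There are 200 camera calls.

### The job

Take the pin that stands in the round pedestal and lower it gently, upright, down through the rings of the ring gauge until a ring too small for it truly stops it and the stack gives a little on its spring. Count the rings it passed, then draw it out and put it fully home in the sorting block that carries that number of pips. Never press or drop the pin hard, be it on the gauge or on a block, and leave the two pins in the waiting block and the other things on the table alone.

Things in the scene. Friction and masses are not known exactly. Their poses are not given: they have to be found in the camera images.
- pin_a: steel plug pin, about 0.3 kg: round head 24 mm wide and 30 mm tall; under it a flange 44 mm wide, 6 mm thick; under that a 90 mm shank, flat-ended, 24, 19 or 14 mm thick (the 3 pins differ only in this, hidden in the blocks). Origin: on the axis at the flange's underside, z up: head from 6 to 36 mm. To be gauged if it stands in the pedestal, else leave it in the waiting block
- pin_b: steel plug pin, about 0.3 kg: round head 24 mm wide and 30 mm tall; under it a flange 44 mm wide, 6 mm thick; under that a 90 mm shank, flat-ended, 24, 19 or 14 mm thick (the 3 pins differ only in this, hidden in the blocks). Origin: on the axis at the flange's underside, z up: head from 6 to 36 mm. To be gauged if it stands in the pedestal, else leave it in the waiting block
- pin_c: steel plug pin, about 0.3 kg: round head 24 mm wide and 30 mm tall; under it a flange 44 mm wide, 6 mm thick; under that a 90 mm shank, flat-ended, 24, 19 or 14 mm thick (the 3 pins differ only in this, hidden in the blocks). Origin: on the axis at the flange's underside, z up: head from 6 to 36 mm. To be gauged if it stands in the pedestal, else leave it in the waiting block
- bore (a point): ring gauge: four 70 mm square plates, 6 mm thick, stacked 28 mm apart top to top, open sides. Bores on one vertical axis, from the top: 26, 21, 16, 9 mm: shank 24 passes 1 ring, 19 passes 2, 14 passes 3. Off the axis it may catch on others. This point: on that axis, 109 mm above the table; the top plate's top is 0 to 20 mm above it, each time different
- stack (a joint): how far the gauge's stack of plates is pressed down (m): 0 unpressed, growing downward. The stack rides on a spring of 3 N/mm, no preload, over a fixed foot 84 mm square; it sinks straight down, all plates together, 8 mm at most. A light press is 1 to 2 mm (3 to 6 N); pressed over 4 mm (12 N) the gauge is spoilt
- pedestal: round white plastic pedestal, 64 mm across, 95 mm tall, fixed to the table, with a 28 mm vertical through hole in which the pin to be gauged stands, flange on its top. Origin: on its axis at the underside
- waiting: long white plastic block 60 by 130 by 95 mm, fixed, no pips, with two 28 mm holes 33 mm either side of its middle along its y, where the two other pins stand. Origin: middle of its underside
- well_1: white sorting block, fixed: x from -48 to +30 mm, 60 mm wide, 95 mm tall, with one small dark raised pip in a line on its top, at x = -37 mm. A 28 mm vertical through hole. Origin: on the hole's axis at the underside; the mouth is 95 mm above it. A pin fully home rests its flange on the top
- well_2: white sorting block, fixed: x from -48 to +30 mm, 60 mm wide, 95 mm tall, with two small dark raised pips in a line on its top, at x = -37 mm. A 28 mm vertical through hole. Origin: on the hole's axis at the underside; the mouth is 95 mm above it. A pin fully home rests its flange on the top
- well_3: white sorting block, fixed: x from -48 to +30 mm, 60 mm wide, 95 mm tall, with three small dark raised pips in a line on its top, at x = -37 mm. A 28 mm vertical through hole. Origin: on the hole's axis at the underside; the mouth is 95 mm above it. A pin fully home rests its flange on the top
- dish: bystander, to be left alone: glass dish 64 mm across, 15 mm tall. Origin: its underside's centre
- wash_bottle: bystander, to be left alone: clear plastic bottle 56 mm across, 130 mm tall. Origin: its underside's centre
- vial: bystander, to be left alone: amber vial 28 mm across, 45 mm tall. Origin: its underside's centre
- driver: bystander, to be left alone: screwdriver lying on the table. Origin: its middle
- mouse: bystander, to be left alone: black computer mouse 60 mm across, 28 mm tall. Origin: its underside's centre
- weight: bystander, to be left alone: brass weight 30 mm across and tall. Origin: its underside's centre
- slide_box: bystander, to be left alone: grey box 80 by 100 by 35 mm. Origin: its underside's centre
There are look-alikes about, which are no part of the job. What is shaped like the well_2 but orange, pink or yellow is not meant.

How it is judged:
On the way:
1. the pin from the pedestal is through every ring that it can pass and presses the spring-borne stack down by over 0.5 mm on the one that stops it (((z of pin_a in the frame of bore between 0.056 and 0.084 m and horizontal distance between pin_a and bore below 0.008 m and value of joint stack above 0.0005 m and horizontal distance between each of pin_b, pin_c and waiting below 0.045 m and z of pin_b in the frame of waiting between 0.09 and 0.098 m and angle between each of pin_b, pin_c's own z axis and vertical below 0.12 rad and z of pin_c in the frame of waiting between 0.09 and 0.098 m) or (z of pin_b in the frame of bore between 0.028 and 0.056 m and horizontal distance between pin_b and bore below 0.008 m and value of joint stack above 0.0005 m and horizontal distance between each of pin_a, pin_c and waiting below 0.045 m and z of pin_a in the frame of waiting between 0.09 and 0.098 m and angle between each of pin_a, pin_c's own z axis and vertical below 0.12 rad and z of pin_c in the frame of waiting between 0.09 and 0.098 m) or (z of pin_c in the frame of bore between -8.67362e-18 and 0.028 m and horizontal distance between pin_c and bore below 0.008 m and value of joint stack above 0.0005 m and horizontal distance between each of pin_a, pin_b and waiting below 0.045 m and z of pin_a in the frame of waiting between 0.09 and 0.098 m and angle between each of pin_a, pin_b's own z axis and vertical below 0.12 rad and z of pin_b in the frame of waiting between 0.09 and 0.098 m))), for 0.2 s.
At the end, for the whole second after the job is handed in: The pin from the pedestal stands released and at rest in the sorting block with as many pips as rings it passed: within 9 mm of the hole's axis (the hole's own play), flange on the block's top (90 to 98 mm above the table), within 0.1 rad of upright; both other pins still stand in the waiting block (((horizontal distance between pin_a and well_1 below 0.009 m and z of pin_a in the frame of well_1 between 0.09 and 0.098 m and angle between pin_a's own z axis and vertical below 0.1 rad and linear speed of pin_a below 0.02 m/s and horizontal distance between each of pin_b, pin_c and waiting below 0.045 m and z of pin_b in the frame of waiting between 0.09 and 0.098 m and angle between each of pin_b, pin_c's own z axis and vertical below 0.12 rad and z of pin_c in the frame of waiting between 0.09 and 0.098 m) or (horizontal distance between pin_b and well_2 below 0.009 m and z of pin_b in the frame of well_2 between 0.09 and 0.098 m and angle between pin_b's own z axis and vertical below 0.1 rad and linear speed of pin_b below 0.02 m/s and horizontal distance between each of pin_a, pin_c and waiting below 0.045 m and z of pin_a in the frame of waiting between 0.09 and 0.098 m and angle between each of pin_a, pin_c's own z axis and vertical below 0.12 rad and z of pin_c in the frame of waiting between 0.09 and 0.098 m) or (horizontal distance between pin_c and well_3 below 0.009 m and z of pin_c in the frame of well_3 between 0.09 and 0.098 m and angle between pin_c's own z axis and vertical below 0.1 rad and linear speed of pin_c below 0.02 m/s and horizontal distance between each of pin_a, pin_b and waiting below 0.045 m and z of pin_a in the frame of waiting between 0.09 and 0.098 m and angle between each of pin_a, pin_b's own z axis and vertical below 0.12 rad and z of pin_b in the frame of waiting between 0.09 and 0.098 m))); the robot touches nothing.
It fails at once if a pin is rammed or dropped with over 80 N on a block (contact force between any of pin_a, pin_b, pin_c and pedestal above 80 N or contact force between any of pin_a, pin_b, pin_c and waiting above 80 N or contact force between any of pin_a, pin_b, pin_c and well_1 above 80 N or contact force between any of pin_a, pin_b, pin_c and well_2 above 80 N or contact force between any of pin_a, pin_b, pin_c and well_3 above 80 N).
It fails at once if the ring stack is pressed down by more than 4 mm (12 N) (value of joint stack above 0.004 m).
It fails at once if a bystander is moved by more than 20 mm (distance of any of dish, wash_bottle, vial, driver, mouse, weight, slide_box from where it was at the start of the episode above 0.02 m).
It also fails if it takes over 72 s, if anything falls off the work surface, if the arm or the gripper's body presses on something with over 40 N, if the wrist force passes 120 N, or if a joint passes its speed limit or range.

## Working session

There is one attempt and no reset: what is moved stays moved. The work goes in short steps, Python scripts to look and compute and a tool call to move; the robot and the scene stay as the last step left them, time stands still between calls to the robot, and variables do not carry over. Pictures are saved under pics/ and viewed, at most 10 in all, crops included, and the job is handed in when it is done.

Besides the shell and the picture viewer there is one more tool, called as a command line: name --argument value ..., lists and objects as JSON in quotes. move_arm: Moves the arm, as the interface text tells. Shift numbers are shares of 0.6 m and turn numbers shares of 6 degrees, none past 1 either way. Its arguments: {"type":"object","properties":{"targets":{"type":"array"}},"required":["targets"]}

```bash
mkdir -p pics
cat > h.py <<'E'
import numpy as np, cv2
from plant import state, grab_frame, get_calibration, job
def snap(n,f):
    c=get_calibration(n); im=grab_frame(n); cv2.imwrite('pics/'+f+'.png',im[:,:,::-1]); np.savez('pics/'+f,**{k:np.array(v) for k,v in c.items()}); return im,c
def F(c): return 192/np.tan(np.radians(c['vertical_fov'])/2)
def ray(c,u,v,z):
    R=np.array(c['R']);t=np.array(c['t']);f=F(c)
    d=R.T@np.array([(u-c['cx'])/f,(v-c['cy'])/f,1]);o=-R.T@t
    return o+d*(z-o[2])/d[2]
def proj(c,X):
    p=np.array(c['R'])@np.array(X)+np.array(c['t']);return F(c)*p[:2]/p[2]+[c['cx'],c['cy']]
def load(f): return dict(np.load('pics/'+f+'.npz'))
E
python3 - <<'E'
from h import *
s=state();print(s)
a=[snap(n,n+'0')[0] for n in('scene','side','wrist')]
for n in('scene','side','wrist'):
    c=get_calibration(n);print(n,c['vertical_fov'],(-np.array(c['R']).T@np.array(c['t'])).round(3),np.array(c['R'])[2].round(2))
E
```

```text
{'time': 0.0, 'joint_pos': array([ 1.12500526e+00,  5.33144971e-02,  1.61428268e+00, -1.07652169e-05,
        1.47600948e+00, -1.18996961e-01]), 'joint_vel': array([ 1.66052043e-05, -7.99166045e-04,  1.29557088e-03,  1.62827903e-03,
       -9.27438656e-05, -7.00659354e-04]), 'joint_efforts': array([ 1.22156252e-03, -3.93701327e+01, -3.70172024e+01, -6.11573682e-05,
        7.25929698e-03, -2.47681436e-05]), 'tool_pos': array([0.20038283, 0.59140388, 0.255096  ]), 'tool_rot': array([-2.75460065e-04,  1.62670352e-01,  9.86679959e-01, -9.68605294e-04]), 'contact_force': array([ 0.6689432 ,  0.18449751, -0.32364001]), 'ft_torque': array([ 0.01764717, -0.04489797, -0.02323283]), 'grasp_force': 0.0, 'gripper_width': 0.998501436918305}
scene 47.92807441617342 [ 1.538 -0.275  0.707] [-0.81  0.24 -0.54]
side 56.76393545062528 [ 0.54  -0.888  0.721] [ 0.09  0.82 -0.56]
wrist 71.83531031585241 [0.121 0.618 0.372] [ 0.31 -0.11 -0.95]
```

View pics/scene0.png

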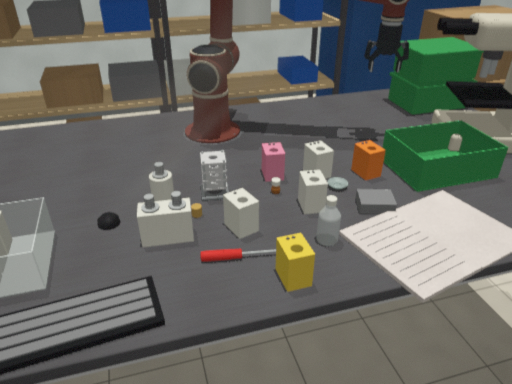

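View pics/side0.png

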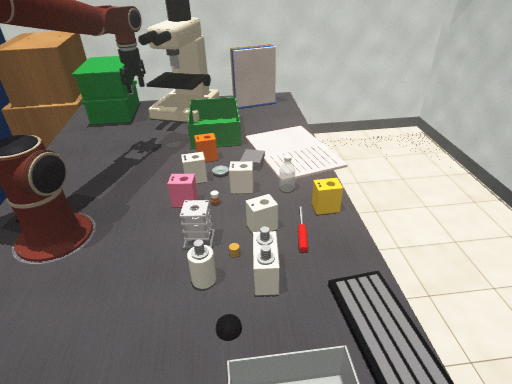

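The scene view shows pin heads at (159,167) on the round pedestal, and at (149,200) and (176,197) in the waiting block. The gauge is at (214,165). White blocks are at (318,155), (312,187) and (240,208), and the orange, pink and yellow ones are decoys. The side view shows the pedestal pin at (199,244) and the gauge at (196,207). I choose the pin on the round pedestal and check it in an enlarged crop, along with the pips.

Run:
```python
from h import *
a=cv2.imread('pics/scene0.png');b=cv2.imread('pics/side0.png')
r=lambda i,x,y,w,h:cv2.resize(i[y:y+h,x:x+w],(400,300),interpolation=cv2.INTER_CUBIC)
cv2.imwrite('pics/crop1.png',np.vstack([np.hstack([r(a,140,140,120,90),r(a,220,130,120,90)]),np.hstack([r(b,170,190,120,90),r(b,160,140,120,90)])]))
cs,cd=load('scene0'),load('side0')
for n,p,q,z in[('pin',(159,166),(199,243),.131),('w1',(149,198),(265.5,249),.131),('w2',(176,195),(264.5,231),.131),('gauge',(213.5,158),(196,205),.12),('wellA',(319,149),(194,159),.095),('wellB',(313,179),(241,168),.095),('wellC',(242,199),(262,205),.095)]:
    print(n,ray(cs,*p,z)[:2].round(3),ray(cd,*q,z)[:2].round(3))
```

```text
pin [ 0.466 -0.236] [ 0.458 -0.239]
w1 [ 0.621 -0.275] [ 0.615 -0.282]
w2 [ 0.626 -0.211] [ 0.621 -0.218]
gauge [ 0.441 -0.079] [ 0.445 -0.068]
wellA [0.429 0.258] [0.427 0.244]
wellB [0.594 0.169] [0.589 0.156]
wellC [ 0.636 -0.046] [ 0.633 -0.063]
```

View pics/crop1.png

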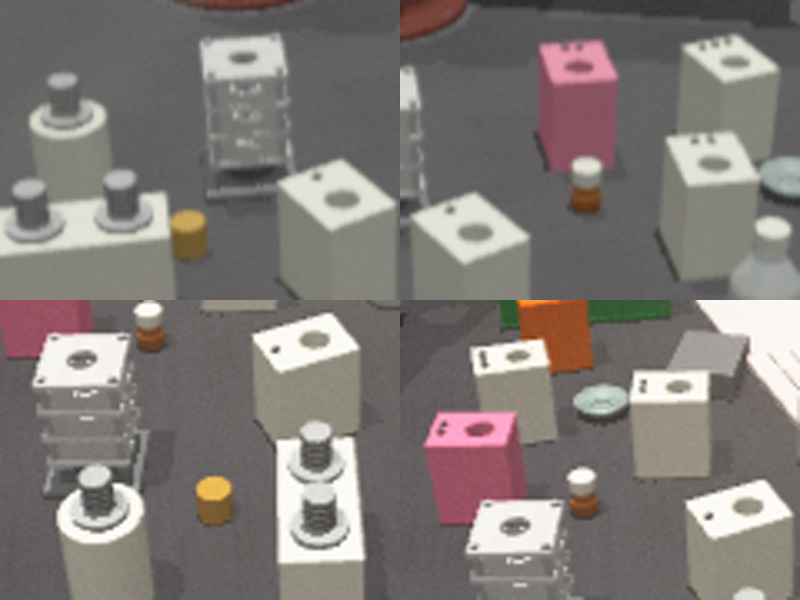

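The crop confirms it: the pedestal pin is at scene (159,164). The blocks are 3 pips at scene (320.5,148.6), 2 pips at (314.5,178.9) and 1 pip at (242.7,199.7).

```bash
cat >> h.py <<'E'
def tri(c1,p,c2,q):
    A=[];b=[]
    for c,(u,v) in((c1,p),(c2,q)):
        R=np.array(c['R']);t=np.array(c['t']);f=F(c)
        for k,x in((0,(u-c['cx'])/f),(1,(v-c['cy'])/f)):
            A.append(R[k]-x*R[2]);b.append(x*t[2]-t[k])
    return np.linalg.lstsq(np.array(A),np.array(b),rcond=None)[0]
def axes():
    from scipy.spatial.transform import Rotation as Ro
    s=state();q=s['tool_rot'];return s,Ro.from_quat([q[1],q[2],q[3],q[0]]).as_matrix()
def go(x,y,z):
    s,R=axes();d=R.T@(np.array([x,y,z])-s['tool_pos']);print('at',s['tool_pos'].round(4),'units',(d/.6).round(4),'t',s['time'].__round__(2) if 0 else round(s['time'],2));return d/.6
E
python3 - <<'E'
from h import *
cs,cd=load('scene0'),load('side0')
for n,p,q in[('pin',(158.9,164),(199.1,242.2)),('gauge',(212.9,157.1),(194.9,207.4)),('w3',(320.5,148.6),(195.7,156.8)),('w2',(314.5,178.9),(244,165.8)),('w1',(242.7,199.7),(264.2,201.7))]: print(n,tri(cs,p,cd,q).round(4))
s,R=axes();print(R.round(3));c=get_calibration('wrist');print(R.T@(-np.array(c['R']).T@c['t']-s['tool_pos']),(np.array(c['R'])@R).round(3))
go(.462,-.237,.256)
# angle of gauge / pin
E
```

```text
pin [ 0.4582 -0.2356  0.1321]
gauge [ 0.4426 -0.0814  0.1228]
w3 [0.4319 0.2615 0.0957]
w2 [0.5996 0.1701 0.0962]
w1 [ 0.6416 -0.0462  0.0951]
[[-0.947  0.321 -0.001]
 [ 0.321  0.947 -0.001]
 [ 0.    -0.002 -1.   ]]
[ 0.08402433 -0.00051833 -0.11623765] [[-0.001  1.     0.   ]
 [-0.946 -0.001 -0.324]
 [-0.324 -0.001  0.946]]
at [0.2004 0.5915 0.2553] units [-8.5620e-01 -1.1678e+00  6.0000e-04] t 0.15
```

move_arm --targets '[[[60,-0.035,-0.055,0,0],[60,-0.035,-0.055,0,0],[60,-0.035,-0.055,0,0],[60,-0.035,-0.055,0,0],[60,-0.035,-0.055,0,0]]]'

```text
time: 0.57
tool_pos: [0.2469, 0.4002, 0.2557]
tool_rot: [-0.0, 0.162, 0.987, -0.0]
contact_force: [0.3, -0.4, 0.7]
gripper_width: 0.597
grasp_force: 0.0
```

move_arm --targets '[[[60,-0.035,-0.055,0,0],[60,-0.035,-0.055,0,0],[60,-0.035,-0.055,0,0],[60,-0.035,-0.055,0,0],[60,-0.035,-0.055,0,0]]]'

```text
time: 0.98
tool_pos: [0.2933, 0.2103, 0.256]
tool_rot: [0.0, 0.162, 0.987, 0.0]
contact_force: [1.6, 0.0, -0.2]
gripper_width: 0.602
grasp_force: 0.0
```

move_arm --targets '[[[60,-0.035,-0.055,0,0],[60,-0.035,-0.055,0,0],[60,-0.035,-0.055,0,0],[60,-0.035,-0.055,0,0],[60,-0.035,-0.055,0,0]]]'

```text
time: 1.4
tool_pos: [0.3398, 0.0201, 0.2563]
tool_rot: [0.001, 0.163, 0.987, 0.0]
contact_force: [1.0, -0.0, 0.4]
gripper_width: 0.6
grasp_force: 0.0
```

move_arm --targets '[[[60,-0.035,-0.055,0,0],[60,-0.035,-0.055,0,0],[60,-0.035,-0.055,0,0],[60,-0.035,-0.055,0,0],[60,0,0,0,0]]]'

```text
time: 1.82
tool_pos: [0.3773, -0.1351, 0.2559]
tool_rot: [-0.0, 0.166, 0.986, -0.001]
contact_force: [0.2, 1.3, 0.2]
gripper_width: 0.597
grasp_force: 0.0
```

Run:
```python
from h import *
s,R=axes();print(R.round(3),s['joint_pos'].round(2)); go(.4582,-.2356,.256)
```

```text
[[-0.945  0.328 -0.001]
 [ 0.328  0.945 -0.002]
 [ 0.001 -0.002 -1.   ]] [-0.53 -0.53  2.1  -0.    1.57 -1.77]
at [ 0.3773 -0.1351  0.2559] units [-0.1822 -0.114  -0.    ] t 1.82
```

move_arm --targets '[[[60,-0.0455,-0.0285,0,0],[60,-0.0455,-0.0285,0,0],[60,-0.0455,-0.0285,0,0],[60,-0.0455,-0.0285,0,0],[60,0,0,0,0]]]'

```text
time: 2.23
tool_pos: [0.4604, -0.2328, 0.2548]
tool_rot: [-0.001, 0.164, 0.987, 0.0]
contact_force: [0.3, -0.3, 0.4]
gripper_width: 0.598
grasp_force: 0.0
```

Run:
```python
from h import *
s,R=axes(); im,c=snap('wrist','wr1'); go(.4582,-.2356,.256)
print(proj(c,[.4582,-.2356,.131]),proj(c,[.4426,-.0814,.1228]))
```

```text
at [ 0.4592 -0.231   0.255 ] units [-0.0009 -0.0078 -0.0017] t 2.28
[252.08201799 189.71561727] [406.95671189 119.44527759]
```

View pics/wr1.png

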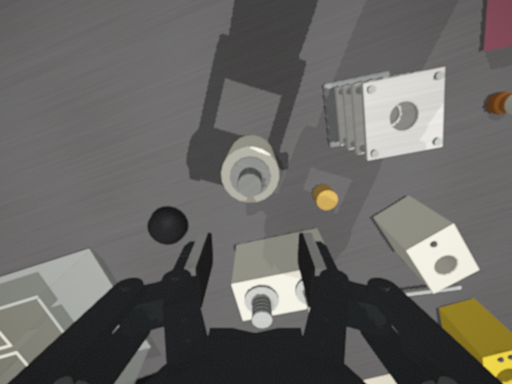

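The wrist view shows the pedestal pin's head top near (250,185), gauge bore near (404,116), and the 1-pip well at the right (446,264). Next I compute the approach and a sub-pixel bore fit.

Run:
```python
from h import *
c=load('wr1');g=cv2.imread('pics/wr1.png')
print(ray(c,250,185,.131).round(4),ray(c,404,116,.1228).round(4))
a=cv2.resize(g[125:205,205:295],None,fx=4.4,fy=4.4,interpolation=cv2.INTER_CUBIC)
b=cv2.resize(g[65:145,355:445],None,fx=4.4,fy=4.4,interpolation=cv2.INTER_CUBIC)
cv2.imwrite('pics/crop2.png',np.hstack([a,b]))
go(.4582,-.2356,.128)
```

```text
[ 0.4531 -0.2359  0.131 ] [ 0.4387 -0.0835  0.1228]
at [ 0.4592 -0.231   0.255 ] units [-0.0015 -0.008   0.2116] t 2.28
```

View pics/crop2.png

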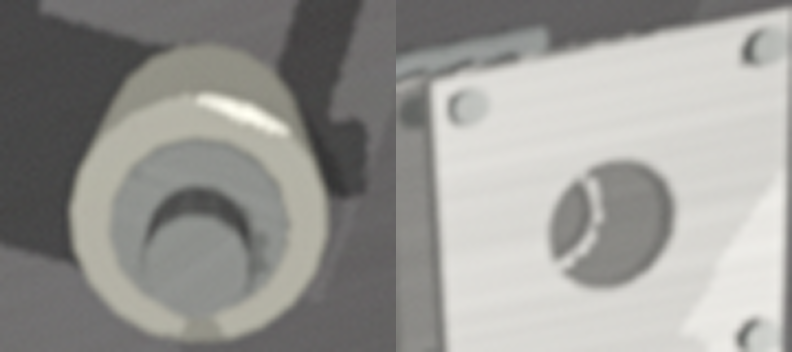

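Head top is at (249.5,185.5) and bore at (404.1,115.7). Wrist and triangulated x differ by about 4 mm, so I grip midway. I then regrip at 90° to centre the pin in the tool, which also calibrates the wrist camera.

move_arm --targets '[[[60,0.0023,-0.0096,0.04,0],[60,0,0,0.05,0],[60,0,0,0.05,0],[60,0,0,0.04,0],[60,0,0,0.0317,0]]]'

```text
time: 2.7
tool_pos: [0.454, -0.233, 0.1269]
tool_rot: [-0.001, 0.162, 0.987, 0.001]
contact_force: [-0.0, -0.8, 0.8]
gripper_width: 0.6
grasp_force: 0.0
```

move_arm --targets '[[[60,0,0,0,0],[20,0,0,0,0],[20,0,0,0,0],[20,0,0,0,0],[20,0,0,0,0]]]'

```text
time: 3.12
tool_pos: [0.4565, -0.2354, 0.1316]
tool_rot: [0.002, 0.163, 0.987, -0.001]
contact_force: [-0.9, 0.3, 3.1]
gripper_width: 0.263
grasp_force: 59.1
```

move_arm --targets '[[[10,0,0,0,0],[10,0,0,0,0],[10,0,0,0,0],[10,0,0,0,0],[10,0,0,0,0]]]'

```text
time: 3.53
tool_pos: [0.4566, -0.2354, 0.1316]
tool_rot: [0.001, 0.163, 0.987, -0.0]
contact_force: [-1.6, 0.9, 7.3]
gripper_width: 0.259
grasp_force: 59.5
```

move_arm --targets '[[[50,0,0,-0.005,0],[50,0,0,0,0],[50,0,0,0,0.2],[50,0,0,0,0.8],[50,0,0,0,1]]]'

```text
time: 3.95
tool_pos: [0.4554, -0.2347, 0.132]
tool_rot: [-0.0, 0.267, 0.964, 0.0]
contact_force: [0.9, -0.9, 0.3]
gripper_width: 0.5
grasp_force: 0.0
```

move_arm --targets '[[[50,0,0,0,1],[50,0,0,0,1],[50,0,0,0,1],[50,0,0,0,1],[50,0,0,0,1]]]'

```text
time: 4.37
tool_pos: [0.4554, -0.2347, 0.1319]
tool_rot: [-0.0, 0.508, 0.861, 0.0]
contact_force: [0.3, 0.3, 0.8]
gripper_width: 0.495
grasp_force: 0.0
```

move_arm --targets '[[[50,0,0,0,1],[50,0,0,0,1],[50,0,0,0,1],[50,0,0,0,1],[50,0,0,0,1]]]'

```text
time: 4.78
tool_pos: [0.4554, -0.2347, 0.1319]
tool_rot: [-0.0, 0.714, 0.7, -0.0]
contact_force: [0.3, 0.6, -0.8]
gripper_width: 0.498
grasp_force: 0.0
```

move_arm --targets '[[[50,0,0,0,1],[50,0,0,0,1],[50,0,0,0,1],[50,0,0,0,0],[50,0,0,0,0]]]'

```text
time: 5.2
tool_pos: [0.4554, -0.2348, 0.132]
tool_rot: [-0.0, 0.812, 0.583, -0.0]
contact_force: [-0.3, -0.2, -0.5]
gripper_width: 0.501
grasp_force: 0.0
```

Run:
```python
from h import *
s,R=axes();print(R.round(3),s['joint_pos'].round(2),s['contact_force']); go(.4565,-.2354,.130)
```

```text
[[ 0.319  0.948 -0.   ]
 [ 0.948 -0.319  0.   ]
 [ 0.    -0.    -1.   ]] [-0.62 -0.11  1.98 -0.    1.26 -0.3 ] [-0.26157239 -0.16651632 -0.46240729]
at [ 0.4554 -0.2348  0.132 ] units [-0.0004  0.0021  0.0034] t 5.2
```

move_arm --targets '[[[50,0,0,-0.004,0],[20,0,0,0,0],[10,0,0,0,0],[10,0,0,0,0],[10,0,0,0,0]]]'

```text
time: 5.62
tool_pos: [0.4559, -0.2351, 0.1353]
tool_rot: [0.001, 0.813, 0.583, 0.0]
contact_force: [0.2, 0.9, 3.1]
gripper_width: 0.258
grasp_force: 59.0
```

move_arm --targets '[[[10,0,0,0,0],[10,0,0,0,0],[50,0,0,0,0],[50,0,0,0,0],[50,0,0,0,0]]]'

```text
time: 6.03
tool_pos: [0.4551, -0.2346, 0.134]
tool_rot: [-0.001, 0.813, 0.583, -0.0]
contact_force: [0.4, -0.5, -0.6]
gripper_width: 0.5
grasp_force: 0.0
```

Run:
```python
from h import *
s,R=axes();print(s['contact_force']); go(.4565,-.2354,.130)
```

```text
[ 0.38606681 -0.5065129  -0.55120742]
at [ 0.4551 -0.2346  0.134 ] units [-0.0006  0.0027  0.0067] t 6.03
```

move_arm --targets '[[[50,0,0,-0.03,0],[50,0,0,-0.06,0],[50,0,0,-0.06,0],[50,0,0,-0.05,0],[50,0,0,0,0]]]'

```text
time: 6.45
tool_pos: [0.4581, -0.2366, 0.2626]
tool_rot: [0.006, 0.813, 0.583, 0.002]
contact_force: [0.4, -0.5, -0.3]
gripper_width: 0.502
grasp_force: 0.0
```

move_arm --targets '[[[50,0,0,0,0],[50,0,0,0,0]]]'

```text
time: 6.62
tool_pos: [0.4551, -0.2345, 0.2536]
tool_rot: [-0.001, 0.813, 0.583, -0.0]
contact_force: [-0.1, 0.3, -0.6]
gripper_width: 0.499
grasp_force: 0.0
```

Run:
```python
from h import *
im,c=snap('wrist','wr2'); s,R=axes();go(.4551+(.4412-.4562),-.2346+(-.0814+.2347),s['tool_pos'][2]-.008)
print(R.round(3))
print(proj(c,[.4562,-.2347,.131]),proj(c,[.4412,-.0814,.1228]))
```

```text
at [ 0.4548 -0.2343  0.2526] units [ 0.2337 -0.105   0.0139] t 6.67
[[ 0.321  0.947 -0.003]
 [ 0.947 -0.321  0.002]
 [ 0.001 -0.003 -1.   ]]
[256.69126513 189.94783637] [178.74912619  23.31762207]
```

move_arm --targets '[[[50,0.0585,-0.0264,0.0034,0],[50,0.0585,-0.0264,0.0033,0],[50,0.0585,-0.0264,0.0033,0],[50,0.0585,-0.0263,0.0033,0],[50,0,0,0,0]]]'

```text
time: 7.08
tool_pos: [0.4388, -0.0762, 0.2435]
tool_rot: [-0.003, 0.811, 0.585, -0.001]
contact_force: [-0.0, -0.1, 0.0]
gripper_width: 0.503
grasp_force: 0.0
```

move_arm --targets '[[[50,0,0,0,0],[50,0,0,0,0],[50,0,0,0,0],[50,0,0,0,0]]]'

```text
time: 7.42
tool_pos: [0.4406, -0.0826, 0.2462]
tool_rot: [-0.0, 0.813, 0.582, -0.0]
contact_force: [-0.4, -0.2, 0.3]
gripper_width: 0.503
grasp_force: 0.0
```

Run:
```python
from h import *
s,R=axes();print(s['tool_pos'].round(4),R[2].round(4))
im,c=snap('wrist','wr3')
print(proj(c,[.4412,-.0814,.1228]))
a=cv2.imread('pics/wr2.png');b=cv2.imread('pics/wr3.png')
r=lambda i:cv2.resize(i[140:240,207:307],(400,400),interpolation=cv2.INTER_CUBIC)
cv2.imwrite('pics/crop3.png',np.hstack([r(a),r(b)]))
```

```text
[ 0.4406 -0.0826  0.2462] [-2.e-04 -1.e-03 -1.e+00]
[255.65651672 188.47781799]
```

View pics/crop3.png

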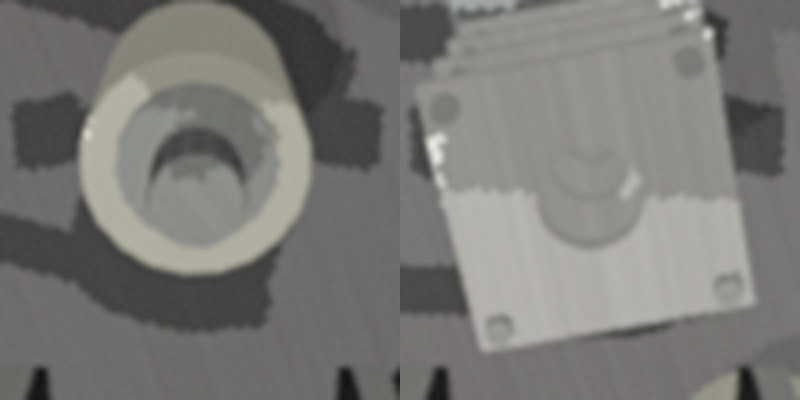

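Left shows the head top at (256.1,190), matching the calibration's prediction (256.7,189.9), so the wrist camera is good here. Right shows the gauge bore centre at about (254.7,189.4) and plate corners in crop px (416,88), (706,28), (755,303), (484,352). Fit position and height.

Run:
```python
from h import *
from scipy.optimize import least_squares
c=load('wr3')
cor=np.array([(416,88),(706,28),(755,303),(484,352)],float);cor[:,0]-=400
cor=(cor+.5)/4-.5+[207,140]
hole=np.array([(138,None),(245,None),(191,247)],object)
def hp(x,y,z):
    a=np.linspace(0,2*np.pi,181)
    return np.array([proj(c,[x+.013*np.cos(t),y+.013*np.sin(t),z]) for t in a])
hm=np.array([138,245,247.])
hm=(hm+.5)/4-.5+[207,207,140]
def res(p,z=None):
    x,y,th=p[:3]; z=p[3] if z is None else z
    q=[proj(c,[x+.0495*np.cos(th+k*np.pi/2),y+.0495*np.sin(th+k*np.pi/2),z]) for k in range(4)]
    h=hp(x,y,z)
    return np.r_[(np.array(q)-cor[::ORD]).ravel(),h[:,0].min()-hm[0],h[:,0].max()-hm[1],h[:,1].max()-hm[2]]
best=None
for ORD in(1,-1):
  for th in np.arange(8)*np.pi/4:
    r=least_squares(res,[.441,-.081,th,.12])
    if best is None or r.cost<best[0].cost: best=(r,ORD)
r,ORD=best;print(r.x.round(4),r.fun.round(2))
for z in(.118,.123,.128): 
    q=least_squares(lambda p:res(p,z),r.x[:3]);print(z,q.x.round(4),q.cost)
c2=load('wr2');print('head',ray(c2,256.1,190,.131).round(4))
```

```text
[ 0.4392 -0.083   3.8002  0.1187] [ 0.09 -0.23  0.01 -0.53  0.66  0.24 -0.35  0.19 -0.2  -0.23  0.29]
0.118 [ 0.4392 -0.0832  3.8002] 0.6250943957501467
0.123 [ 0.4397 -0.0817  3.8002] 2.300468634177078
0.128 [ 0.4403 -0.0802  3.8002] 8.861780518512687
head [ 0.4556 -0.2346  0.131 ]
```

move_arm --targets '[[[50,-0.0585,0.0264,-0.0034,0],[50,-0.0585,0.0264,-0.0033,0],[50,-0.0585,0.0264,-0.0033,0],[50,-0.0585,0.0275,-0.0033,0],[50,0,0,0,0]]]'

```text
time: 7.88
tool_pos: [0.4561, -0.2415, 0.2551]
tool_rot: [0.001, 0.815, 0.58, -0.001]
contact_force: [-0.6, 0.0, 0.8]
gripper_width: 0.502
grasp_force: 0.0
```

move_arm --targets '[[[50,0,0,0,0],[50,0,0,0,0],[50,0,0,0.03,0],[50,0,0,0.05,0],[50,0,0,0.05,0]]]'

```text
time: 8.3
tool_pos: [0.457, -0.2346, 0.1773]
tool_rot: [0.002, 0.812, 0.583, 0.001]
contact_force: [-0.0, -0.7, -0.3]
gripper_width: 0.5
grasp_force: 0.0
```

move_arm --targets '[[[50,0,0,0.04,0],[50,0,0,0.034,0],[50,0,0,0,0],[50,0,0,0,0],[50,0,0,0,0]]]'

```text
time: 8.72
tool_pos: [0.457, -0.235, 0.1338]
tool_rot: [0.001, 0.812, 0.583, 0.0]
contact_force: [0.3, -0.3, 0.7]
gripper_width: 0.5
grasp_force: 0.0
```

move_arm --targets '[[[20,0,0,0,0],[10,0,0,0,0],[10,0,0,0,0],[10,0,0,0,0],[10,0,0,0,0]]]'

```text
time: 9.13
tool_pos: [0.4573, -0.2357, 0.1349]
tool_rot: [0.001, 0.813, 0.583, 0.001]
contact_force: [-2.2, 1.3, 7.0]
gripper_width: 0.252
grasp_force: 58.8
```

move_arm --targets '[[[10,0,0,0,0],[10,0,0,-0.005,0],[10,0,0,-0.01,0],[10,0,0,-0.01,0],[10,0,0,0,0]]]'

```text
time: 9.55
tool_pos: [0.4568, -0.2355, 0.1488]
tool_rot: [0.001, 0.813, 0.583, 0.0]
contact_force: [0.2, -0.1, -3.1]
gripper_width: 0.255
grasp_force: 58.9
```

move_arm --targets '[[[10,0,0,-0.04,0],[10,0,0,-0.06,0],[10,0,0,-0.06,0],[10,0,0,-0.045,0],[10,0,0,0,0]]]'

```text
time: 9.97
tool_pos: [0.4588, -0.2369, 0.2783]
tool_rot: [0.006, 0.813, 0.583, 0.002]
contact_force: [0.7, -1.1, -1.4]
gripper_width: 0.259
grasp_force: 59.7
```

move_arm --targets '[[[10,0,0,0,0],[10,0,0,0,0],[10,0,0,0,0]]]'

```text
time: 10.22
tool_pos: [0.4552, -0.2344, 0.2674]
tool_rot: [-0.002, 0.813, 0.583, -0.001]
contact_force: [-0.4, 0.7, -3.5]
gripper_width: 0.253
grasp_force: 59.7
```

Run:
```python
from h import *
s,R=axes();print(R.round(3));go(.4395,-.0824,.28)
snap('scene','sc2')
snap('side','sd2')
a=cv2.imread('pics/sc2.png');b=cv2.imread('pics/sd2.png')
r=lambda i,x,y:cv2.resize(i[y:y+120,x:x+80],(400,600),interpolation=cv2.INTER_CUBIC)
c1,c2=load('sc2'),load('sd2');X=s['tool_pos']-[0,0,.08]
p=proj(c1,X).astype(int);q=proj(c2,X).astype(int);print(p,q)
cv2.imwrite('pics/crop4.png',np.hstack([r(a,p[0]-40,p[1]-60),r(b,q[0]-40,q[1]-60)]))
```

```text
[[ 0.321  0.947 -0.004]
 [ 0.947 -0.321  0.003]
 [ 0.001 -0.004 -1.   ]]
at [ 0.4552 -0.2344  0.2674] units [ 0.2315 -0.1062 -0.0202] t 10.22
[156 145] [194 223]
```

View pics/crop4.png

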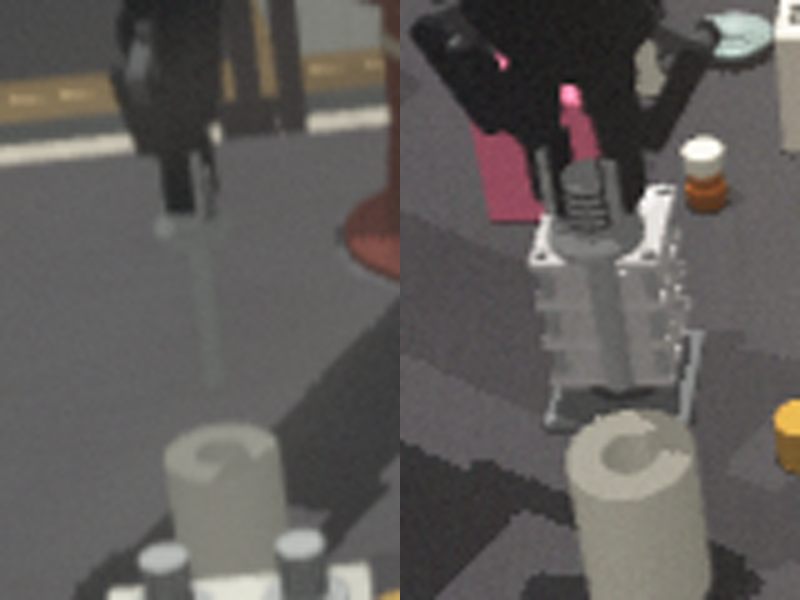

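The crops show the pin held upright. Its shank is about a third of the flange width, so about 14 mm, and I expect 3 rings, to be proved on the gauge.

move_arm --targets '[[[10,0.03,-0.0142,-0.012,0],[10,0.055,-0.025,0,0],[10,0.055,-0.025,0,0],[10,0.055,-0.025,0,0],[10,0.0365,-0.017,0,0]]]'

```text
time: 10.73
tool_pos: [0.4394, -0.0805, 0.276]
tool_rot: [-0.001, 0.812, 0.583, -0.0]
contact_force: [0.4, 0.3, -2.6]
gripper_width: 0.256
grasp_force: 59.6
```

move_arm --targets '[[[10,0,0,0,0],[10,0,0,0,0],[10,0,0,0,0],[10,0,0,0,0],[10,0,0,0,0]]]'

```text
time: 11.15
tool_pos: [0.4405, -0.084, 0.2771]
tool_rot: [-0.0, 0.813, 0.582, -0.0]
contact_force: [-0.1, 0.9, -3.2]
gripper_width: 0.259
grasp_force: 59.6
```

Run:
```python
from h import *
s,R=axes();print(R.round(4),s['contact_force']);go(.4395,-.0824,.255)
```

```text
[[ 3.226e-01  9.465e-01 -8.000e-04]
 [ 9.465e-01 -3.226e-01  0.000e+00]
 [-2.000e-04 -7.000e-04 -1.000e+00]] [-0.07799932  0.9256161  -3.22847309]
at [ 0.4405 -0.084   0.2771] units [ 0.002  -0.0024  0.0369] t 11.15
```

move_arm --targets '[[[10,0.0015,-0.0024,0.02,0],[10,0,0,0.02,0],[10,0,0,0,0],[10,0,0,0,0],[10,0,0,0,0]]]'

```text
time: 11.57
tool_pos: [0.4392, -0.0818, 0.253]
tool_rot: [-0.0, 0.813, 0.583, -0.0]
contact_force: [0.8, 0.2, -2.3]
gripper_width: 0.257
grasp_force: 59.6
```

Run:
```python
from h import *
s,R=axes();print(s['contact_force']);go(.4395,-.0824,.205)
im,c=snap('wrist','wr4');
print(proj(c,[.4395,-.0824,.12]),proj(c,s['tool_pos']-[0,0,.13]))
s1,_=snap('scene','sc3');s2,_=snap('side','sd3')
r=lambda i,p,n=50:cv2.resize(i[int(p[1])-n:int(p[1])+n,int(p[0])-n:int(p[0])+n],(400,400),interpolation=cv2.INTER_CUBIC)[:,:,::-1]
P=[.4395,-.0824,.12]
cv2.imwrite('pics/crop5.png',np.hstack([r(s1,proj(load('sc3'),P),35),r(s2,proj(load('sd3'),P),35)]))
```

```text
[ 0.78794648  0.15824716 -2.27526993]
at [ 0.4392 -0.0818  0.253 ] units [-0.0008  0.0009  0.08  ] t 11.57
[255.93067287 187.11147272] [255.44224478 187.62239803]
```

View pics/crop5.png

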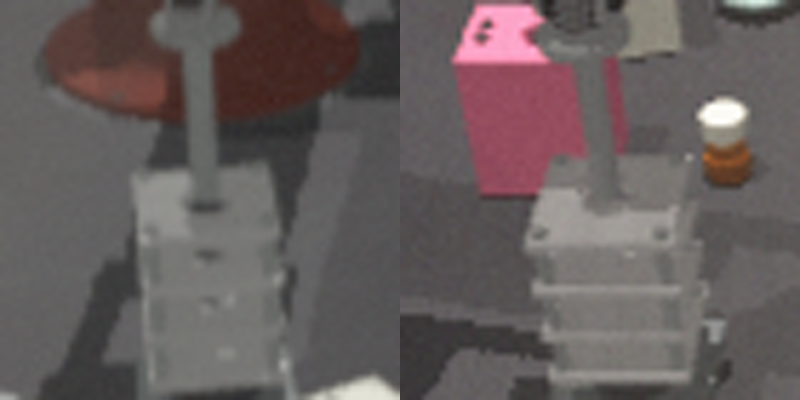

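Both views show the shank tip at the bore of the top plate. Lowering on.

move_arm --targets '[[[10,-0.0004,0.0004,0.008,0],[10,0,0,0.008,0],[10,0,0,0.008,0],[10,0,0,0,0]]]'

```text
time: 12.05
tool_pos: [0.4388, -0.0818, 0.2374]
tool_rot: [-0.001, 0.813, 0.583, -0.001]
contact_force: [0.0, 0.0, -3.7]
gripper_width: 0.252
grasp_force: 59.6
```

move_arm --targets '[[[10,0,0,0.005,0],[10,0,0,0.005,0],[10,0,0,0.005,0],[10,0,0,0,0]]]'

```text
time: 12.38
tool_pos: [0.4392, -0.0819, 0.2292]
tool_rot: [-0.001, 0.813, 0.583, -0.0]
contact_force: [0.1, -0.8, -3.4]
gripper_width: 0.259
grasp_force: 59.6
```

move_arm --targets '[[[10,0,0,0.005,0],[10,0,0,0.005,0],[10,0,0,0.005,0],[10,0,0,0,0]]]'

```text
time: 12.72
tool_pos: [0.4392, -0.0819, 0.2202]
tool_rot: [-0.001, 0.813, 0.583, -0.0]
contact_force: [-0.2, 0.3, -2.8]
gripper_width: 0.255
grasp_force: 59.6
```

move_arm --targets '[[[10,0,0,0.005,0],[10,0,0,0.005,0],[10,0,0,0.005,0],[10,0,0,0,0]]]'

```text
time: 13.05
tool_pos: [0.4391, -0.0819, 0.2112]
tool_rot: [-0.001, 0.813, 0.583, -0.0]
contact_force: [0.6, -0.3, -4.0]
gripper_width: 0.254
grasp_force: 59.6
```

Run:
```python
from h import *
s,R=axes();print(s['contact_force'],R[2]);go(.4395,-.0824,.205)
```

```text
[ 0.59162699 -0.31550747 -4.01409427] [ 2.73574184e-06 -1.43612204e-03 -9.99998969e-01]
at [ 0.4391 -0.0819  0.2112] units [-0.0006  0.0008  0.0103] t 13.05
```

move_arm --targets '[[[10,-0.0015,0.0008,0.005,0],[10,0,0,0.005,0],[10,0,0,0.005,0],[10,0,0,0,0],[10,0,0,0,0]]]'

```text
time: 13.47
tool_pos: [0.4395, -0.083, 0.2027]
tool_rot: [-0.0, 0.813, 0.583, -0.0]
contact_force: [-0.1, 0.1, -2.3]
gripper_width: 0.259
grasp_force: 59.6
```

move_arm --targets '[[[10,0,0,0.0025,0],[10,0,0,0.0025,0],[10,0,0,0,0]]]'

```text
time: 13.72
tool_pos: [0.4396, -0.083, 0.1998]
tool_rot: [-0.0, 0.813, 0.583, -0.0]
contact_force: [0.0, 0.1, -2.7]
gripper_width: 0.255
grasp_force: 59.6
```

move_arm --targets '[[[10,0,0,0.0025,0],[10,0,0,0.0015,0],[10,0,0,0,0]]]'

```text
time: 13.97
tool_pos: [0.4396, -0.083, 0.1974]
tool_rot: [-0.0, 0.813, 0.583, -0.0]
contact_force: [0.4, 0.1, -2.7]
gripper_width: 0.256
grasp_force: 59.6
```

move_arm --targets '[[[10,0,0,0.0025,0],[10,0,0,0.0015,0],[10,0,0,0,0]]]'

```text
time: 14.22
tool_pos: [0.4396, -0.083, 0.195]
tool_rot: [-0.0, 0.813, 0.583, -0.0]
contact_force: [0.1, 0.3, -3.1]
gripper_width: 0.255
grasp_force: 59.6
```

move_arm --targets '[[[10,0,0,0.002,0],[10,0,0,0.001,0],[10,0,0,0,0]]]'

```text
time: 14.47
tool_pos: [0.4396, -0.083, 0.1933]
tool_rot: [-0.0, 0.813, 0.583, -0.0]
contact_force: [-0.1, 0.1, -3.0]
gripper_width: 0.258
grasp_force: 59.6
```

move_arm --targets '[[[10,0,0,0.002,0],[10,0,0,0.001,0],[10,0,0,0,0]]]'

```text
time: 14.72
tool_pos: [0.4396, -0.083, 0.1915]
tool_rot: [-0.0, 0.813, 0.583, -0.0]
contact_force: [-1.1, 0.2, -3.1]
gripper_width: 0.256
grasp_force: 59.6
```

move_arm --targets '[[[10,0,0,0.002,0],[10,0,0,0.001,0],[10,0,0,0,0]]]'

```text
time: 14.97
tool_pos: [0.4396, -0.083, 0.1897]
tool_rot: [-0.0, 0.813, 0.583, -0.0]
contact_force: [-0.4, 0.5, -3.3]
gripper_width: 0.26
grasp_force: 59.6
```

move_arm --targets '[[[10,0,0,0.002,0],[10,0,0,0.001,0],[10,0,0,0,0]]]'

```text
time: 15.22
tool_pos: [0.4396, -0.083, 0.1879]
tool_rot: [-0.0, 0.813, 0.583, -0.0]
contact_force: [0.2, -0.2, -2.5]
gripper_width: 0.254
grasp_force: 59.6
```

move_arm --targets '[[[10,0,0,0.002,0],[10,0,0,0.001,0],[10,0,0,0,0]]]'

```text
time: 15.47
tool_pos: [0.4396, -0.083, 0.1861]
tool_rot: [-0.0, 0.813, 0.583, -0.0]
contact_force: [-0.3, -0.3, -2.9]
gripper_width: 0.258
grasp_force: 59.6
```

move_arm --targets '[[[10,0,0,0.002,0],[10,0,0,0.002,0],[10,0,0,0,0]]]'

```text
time: 15.72
tool_pos: [0.4395, -0.083, 0.1835]
tool_rot: [-0.0, 0.813, 0.583, -0.0]
contact_force: [-0.1, -0.1, -2.9]
gripper_width: 0.255
grasp_force: 59.6
```

Passed ring 3 without contact. On to ring 4.

move_arm --targets '[[[10,0,0,0.004,0],[10,0,0,0.004,0],[10,0,0,0.004,0],[10,0,0,0,0]]]'

```text
time: 16.05
tool_pos: [0.4393, -0.0829, 0.1758]
tool_rot: [-0.001, 0.813, 0.583, -0.0]
contact_force: [0.0, -0.0, -2.6]
gripper_width: 0.26
grasp_force: 59.6
```

move_arm --targets '[[[10,0,0,0.002,0],[10,0,0,0.002,0],[10,0,0,0,0]]]'

```text
time: 16.3
tool_pos: [0.4396, -0.083, 0.174]
tool_rot: [-0.0, 0.813, 0.583, -0.0]
contact_force: [-0.1, -0.1, -3.4]
gripper_width: 0.261
grasp_force: 59.6
```

move_arm --targets '[[[10,0,0,0.0015,0],[10,0,0,0,0],[10,0,0,0,0]]]'

```text
time: 16.55
tool_pos: [0.4397, -0.0831, 0.1734]
tool_rot: [0.0, 0.813, 0.583, -0.0]
contact_force: [-0.2, -0.2, -2.8]
gripper_width: 0.258
grasp_force: 59.6
```

move_arm --targets '[[[10,0,0,0.0015,0],[10,0,0,0,0],[10,0,0,0,0]]]'

```text
time: 16.8
tool_pos: [0.4397, -0.0831, 0.1725]
tool_rot: [-0.0, 0.813, 0.583, -0.0]
contact_force: [0.7, 0.3, -3.1]
gripper_width: 0.258
grasp_force: 59.6
```

move_arm --targets '[[[10,0,0,0.0015,0],[10,0,0,0,0],[10,0,0,0,0]]]'

```text
time: 17.05
tool_pos: [0.4397, -0.083, 0.1715]
tool_rot: [-0.0, 0.813, 0.583, -0.0]
contact_force: [0.1, 0.2, -3.2]
gripper_width: 0.256
grasp_force: 59.6
```

move_arm --targets '[[[10,0,0,0.0015,0],[10,0,0,0.001,0],[10,0,0,0,0]]]'

```text
time: 17.3
tool_pos: [0.4396, -0.083, 0.1699]
tool_rot: [-0.0, 0.813, 0.583, -0.0]
contact_force: [-0.0, 0.1, -2.7]
gripper_width: 0.253
grasp_force: 59.6
```

move_arm --targets '[[[10,0,0,0.0015,0],[10,0,0,0,0],[10,0,0,0,0]]]'

```text
time: 17.55
tool_pos: [0.4397, -0.083, 0.1691]
tool_rot: [-0.0, 0.813, 0.583, -0.0]
contact_force: [-1.0, -0.6, -2.9]
gripper_width: 0.258
grasp_force: 59.6
```

move_arm --targets '[[[10,0,0,0.0015,0],[10,0,0,0,0],[10,0,0,0,0]]]'

```text
time: 17.8
tool_pos: [0.4397, -0.083, 0.1682]
tool_rot: [-0.0, 0.813, 0.583, -0.0]
contact_force: [0.1, -0.3, -2.7]
gripper_width: 0.253
grasp_force: 59.6
```

move_arm --targets '[[[10,0,0,0.0015,0],[10,0,0,0,0],[10,0,0,0,0]]]'

```text
time: 18.05
tool_pos: [0.4397, -0.0831, 0.1674]
tool_rot: [-0.0, 0.813, 0.583, -0.0]
contact_force: [-1.3, 0.1, -2.3]
gripper_width: 0.258
grasp_force: 59.6
```

move_arm --targets '[[[10,0,0,0.0015,0],[10,0,0,0,0],[10,0,0,0,0]]]'

```text
time: 18.3
tool_pos: [0.4398, -0.0831, 0.1667]
tool_rot: [0.0, 0.813, 0.583, 0.0]
contact_force: [0.6, 0.2, -1.6]
gripper_width: 0.255
grasp_force: 59.7
```

move_arm --targets '[[[10,0,0,0.0015,0],[10,0,0,0,0],[10,0,0,0,0]]]'

```text
time: 18.55
tool_pos: [0.4399, -0.0831, 0.166]
tool_rot: [0.0, 0.813, 0.583, 0.0]
contact_force: [-0.7, 0.9, 0.5]
gripper_width: 0.254
grasp_force: 60.0
```

Contact is building at the height expected for ring 4, with stack force about 3.5 N. A little more, then hold.

move_arm --targets '[[[10,0,0,0.001,0],[10,0,0,0,0],[10,0,0,0,0],[10,0,0,0,0],[10,0,0,0,0]]]'

```text
time: 18.97
tool_pos: [0.4399, -0.0831, 0.1653]
tool_rot: [0.0, 0.813, 0.583, 0.0]
contact_force: [-1.0, 0.0, 2.1]
gripper_width: 0.26
grasp_force: 60.2
```

Run:
```python
from h import *
s,R=axes();print(s['contact_force'],s['tool_pos'])
s1,c1=snap('scene','sc4');s2,c2=snap('side','sd4')
P=[.4395,-.0824,.10]
r=lambda i,p,n=40:cv2.resize(i[int(p[1])-n:int(p[1])+n,int(p[0])-n:int(p[0])+n],(400,400),interpolation=cv2.INTER_CUBIC)[:,:,::-1]
cv2.imwrite('pics/crop6.png',np.hstack([r(s1,proj(c1,P)),r(s2,proj(c2,P))]))
```

```text
[-0.97558861  0.03658445  2.1406675 ] [ 0.43991287 -0.08314324  0.1653237 ]
```

View pics/crop6.png

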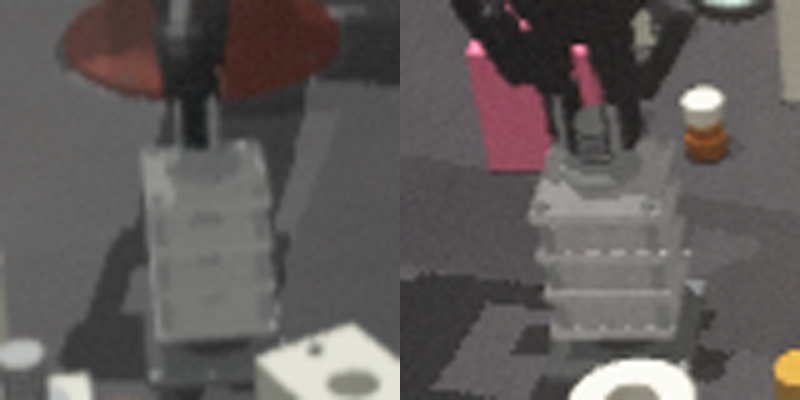

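Both views show the flange just above the top plate and the shank through three rings, resting on the fourth with about 5 N (about 1.7 mm). The result is 3 rings, so well_3. I draw it out.

move_arm --targets '[[[10,0,0,-0.01,0],[10,0,0,-0.025,0],[10,0,0,-0.035,0],[10,0,0,-0.035,0],[10,0,0,-0.035,0]]]'

```text
time: 19.48
tool_pos: [0.4391, -0.0828, 0.2487]
tool_rot: [-0.001, 0.813, 0.583, -0.001]
contact_force: [-0.4, 0.1, -3.7]
gripper_width: 0.256
grasp_force: 59.7
```

move_arm --targets '[[[10,0,0,-0.035,0],[10,0,0,-0.02,0],[10,0,0,0,0],[10,0,0,0,0],[10,0,0,0,0]]]'

```text
time: 19.9
tool_pos: [0.439, -0.0828, 0.28]
tool_rot: [-0.001, 0.813, 0.583, -0.001]
contact_force: [0.3, -0.5, -3.2]
gripper_width: 0.258
grasp_force: 59.8
```

Run:
```python
from h import *
s,R=axes();print(s['contact_force']);go(.4295,.261,.28)
```

```text
[ 0.29948495 -0.47601208 -3.15368537]
at [ 0.439  -0.0828  0.28  ] units [ 0.5376 -0.199   0.0006] t 19.9
```

Total .573 units: 10 rows of (.0538, -.0199).

move_arm --targets '[[[10,0.0538,-0.0199,0,0],[10,0.0538,-0.0199,0,0],[10,0.0538,-0.0199,0,0],[10,0.0538,-0.0199,0,0],[10,0.0538,-0.0199,0,0]]]'

```text
time: 20.32
tool_pos: [0.4338, 0.0904, 0.2797]
tool_rot: [-0.001, 0.813, 0.582, -0.001]
contact_force: [1.1, 0.1, -3.4]
gripper_width: 0.255
grasp_force: 59.7
```

move_arm --targets '[[[10,0.0538,-0.0199,0,0],[10,0.0538,-0.0199,0,0],[10,0.0538,-0.0199,0,0],[10,0.0538,-0.0199,0,0],[10,0.0538,-0.0199,0,0]]]'

```text
time: 20.73
tool_pos: [0.429, 0.2624, 0.2796]
tool_rot: [-0.0, 0.813, 0.583, -0.002]
contact_force: [-0.0, -1.2, -3.1]
gripper_width: 0.258
grasp_force: 59.7
```

move_arm --targets '[[[10,0,0,0,0],[10,0,0,0,0],[10,0,0,0,0],[10,0,0,0,0]]]'

```text
time: 21.07
tool_pos: [0.43, 0.2601, 0.2808]
tool_rot: [-0.0, 0.813, 0.582, -0.001]
contact_force: [-0.2, -0.1, -2.0]
gripper_width: 0.256
grasp_force: 59.7
```

Run:
```python
from h import *
s,R=axes();print(s['contact_force'],s['joint_pos'].round(2));go(.4295,.261,.24)
```

```text
[-0.21662908 -0.07834396 -1.96500825] [ 0.4  -0.26  1.86 -0.    1.54  0.72]
at [0.43   0.2601 0.2808] units [ 0.0013 -0.0012  0.068 ] t 21.07
```

move_arm --targets '[[[10,0.0013,-0.0012,0.03,0],[10,0,0,0.03,0],[10,0,0,0.013,0],[10,0,0,0,0],[10,0,0,0,0]]]'

```text
time: 21.48
tool_pos: [0.4298, 0.2612, 0.2379]
tool_rot: [-0.0, 0.813, 0.582, -0.0]
contact_force: [-0.6, -0.4, -3.5]
gripper_width: 0.254
grasp_force: 59.8
```

Run:
```python
from h import *
s,R=axes();print(s['tool_pos'])
s1,c1=snap('scene','sc5');s2,c2=snap('side','sd5')
P=[.4295,.261,.10]
r=lambda i,p,n=30:cv2.resize(i[int(p[1])-n:int(p[1])+n,int(p[0])-n:int(p[0])+n],(400,400),interpolation=cv2.INTER_CUBIC)[:,:,::-1]
cv2.imwrite('pics/crop7.png',np.hstack([r(s1,proj(c1,P)),r(s2,proj(c2,P))]))
```

```text
[0.42980875 0.26118412 0.23790416]
```

View pics/crop7.png

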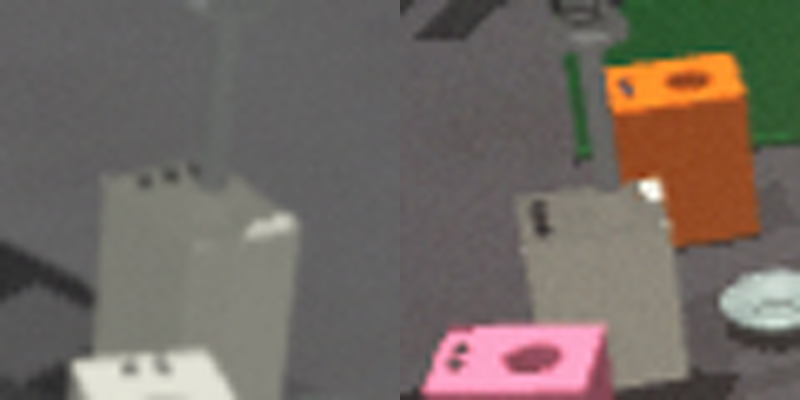

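The shank tip stands just above the 3-pip block's mouth, lined up in both views (about (212,185) left, (610,188) right). I lower it gently.

move_arm --targets '[[[10,0,0,0.006,0],[10,0,0,0.007,0],[10,0,0,0.007,0],[10,0,0,0,0]]]'

```text
time: 21.92
tool_pos: [0.4293, 0.2618, 0.225]
tool_rot: [-0.0, 0.813, 0.583, -0.001]
contact_force: [-1.0, -1.1, -2.7]
gripper_width: 0.255
grasp_force: 59.8
```

move_arm --targets '[[[10,0,0,0.005,0],[10,0,0,0.005,0],[10,0,0,0.005,0],[10,0,0,0,0]]]'

```text
time: 22.25
tool_pos: [0.4294, 0.2618, 0.2162]
tool_rot: [-0.0, 0.813, 0.583, -0.001]
contact_force: [-0.6, -0.5, -3.5]
gripper_width: 0.253
grasp_force: 59.8
```

move_arm --targets '[[[10,0,0,0.006,0],[10,0,0,0.006,0],[10,0,0,0.006,0],[10,0,0,0,0]]]'

```text
time: 22.58
tool_pos: [0.4293, 0.2617, 0.2052]
tool_rot: [-0.0, 0.813, 0.583, -0.001]
contact_force: [0.0, 1.2, -2.6]
gripper_width: 0.258
grasp_force: 59.8
```

move_arm --targets '[[[10,0,0,0.01,0],[10,0,0,0.015,0],[10,0,0,0.015,0],[10,0,0,0.01,0],[10,0,0,0,0]]]'

```text
time: 23.0
tool_pos: [0.4285, 0.2614, 0.1737]
tool_rot: [-0.0, 0.813, 0.583, -0.002]
contact_force: [-0.0, 0.2, -3.8]
gripper_width: 0.255
grasp_force: 59.8
```

move_arm --targets '[[[10,0,0,0.01,0],[10,0,0,0.015,0],[10,0,0,0.015,0],[10,0,0,0.01,0],[10,0,0,0,0]]]'

```text
time: 23.42
tool_pos: [0.4286, 0.2614, 0.144]
tool_rot: [-0.0, 0.813, 0.583, -0.002]
contact_force: [-1.1, -0.0, -3.8]
gripper_width: 0.256
grasp_force: 59.8
```

move_arm --targets '[[[10,0,0,0.003,0],[10,0,0,0.003,0],[10,0,0,0,0],[10,0,0,0,0]]]'

```text
time: 23.75
tool_pos: [0.43, 0.262, 0.1431]
tool_rot: [0.0, 0.813, 0.583, 0.0]
contact_force: [0.1, -0.1, -2.7]
gripper_width: 0.26
grasp_force: 59.8
```

move_arm --targets '[[[10,0,0,0.003,0],[10,0,0,0.003,0],[10,0,0,0,0],[10,0,0,0,0]]]'

```text
time: 24.08
tool_pos: [0.4297, 0.2619, 0.139]
tool_rot: [-0.0, 0.813, 0.583, -0.0]
contact_force: [-0.4, -0.7, -2.2]
gripper_width: 0.261
grasp_force: 59.8
```

move_arm --targets '[[[10,0,0,0.002,0],[10,0,0,0.002,0],[10,0,0,0,0],[10,0,0,0,0]]]'

```text
time: 24.42
tool_pos: [0.4297, 0.2619, 0.1366]
tool_rot: [-0.0, 0.813, 0.583, -0.0]
contact_force: [0.4, 0.5, -3.4]
gripper_width: 0.253
grasp_force: 59.8
```

move_arm --targets '[[[10,0,0,0.002,0],[10,0,0,0.001,0],[10,0,0,0,0],[10,0,0,0,0]]]'

```text
time: 24.75
tool_pos: [0.4298, 0.2619, 0.135]
tool_rot: [0.0, 0.813, 0.583, -0.0]
contact_force: [-0.6, 0.8, -2.6]
gripper_width: 0.253
grasp_force: 60.0
```

move_arm --targets '[[[10,0,0,0.0015,0],[10,0,0,0,0],[10,0,0,0,0],[10,0,0,0,0]]]'

```text
time: 25.08
tool_pos: [0.4299, 0.262, 0.1349]
tool_rot: [0.0, 0.813, 0.583, -0.0]
contact_force: [-3.7, -2.2, 5.4]
gripper_width: 0.255
grasp_force: 60.6
```

move_arm --targets '[[[10,0,0,0.0015,0],[10,0,0,0,0],[10,0,0,0,0],[10,0,0,0,0]]]'

```text
time: 25.42
tool_pos: [0.4299, 0.262, 0.1349]
tool_rot: [0.0, 0.813, 0.583, -0.0]
contact_force: [-7.3, -2.5, 10.5]
gripper_width: 0.257
grasp_force: 61.3
```

Seated at TCP 0.1349, with the flange on the block top. Release and rise.

move_arm --targets '[[[55,0,0,0,0],[55,0,0,0,0],[55,0,0,0,0],[55,0,0,-0.01,0],[55,0,0,-0.03,0]]]'

```text
time: 25.83
tool_pos: [0.428, 0.2611, 0.1545]
tool_rot: [-0.001, 0.813, 0.583, -0.003]
contact_force: [0.3, 0.3, -0.4]
gripper_width: 0.551
grasp_force: 0.0
```

move_arm --targets '[[[55,0,0,-0.05,0],[55,0,0,-0.05,0],[55,0,0,-0.03,0],[55,0,0,0,0],[55,0,0,0,0]]]'

```text
time: 26.25
tool_pos: [0.4306, 0.2623, 0.2367]
tool_rot: [0.0, 0.813, 0.583, 0.002]
contact_force: [-0.3, -0.7, -0.5]
gripper_width: 0.55
grasp_force: 0.0
```

move_arm --targets '[[[55,0,0,0,0],[55,0,0,0,0],[55,0,0,0,0]]]'

```text
time: 26.5
tool_pos: [0.429, 0.2616, 0.2332]
tool_rot: [-0.0, 0.813, 0.583, -0.002]
contact_force: [-0.2, -0.4, -0.9]
gripper_width: 0.552
grasp_force: 0.0
```

Run:
```python
from h import *
s,R=axes();im,c=snap('wrist','wr9');print(s['contact_force'],s['tool_pos'])
P=[.4299,.262,.131];p=proj(c,P);print(p)
u,v=p.astype(int);n=50
cv2.imwrite('pics/crop8.png',cv2.resize(im[v-n:v+n,u-n:u+n],(500,500),interpolation=cv2.INTER_CUBIC)[:,:,::-1])
```

```text
[-0.19733569 -0.40896695 -0.85761869] [0.4290097  0.26158301 0.23322948]
[256.46246532 196.77565871]
```

```bash
ls pics/*.png | wc -l
python3 - <<'E'
from h import *
# numeric check: head/flange centre by Hough vs prediction, hole block top visible
g=cv2.cvtColor(cv2.imread('pics/wr9.png'),cv2.COLOR_BGR2GRAY);c=load('wr9')
for z,rad in((.131,.012),(.101,.022)):
    P=np.array([.4299,.262,z]);p=proj(c,P);r=np.linalg.norm(proj(c,P+[rad,0,0])-p)
    h=cv2.HoughCircles(cv2.resize(g,None,fx=3,fy=3),cv2.HOUGH_GRADIENT,1,10,param1=60,param2=12,minRadius=int(2.7*r),maxRadius=int(3.2*r))
    h=h[0]/3; d=np.linalg.norm(h[:,:2]-p,axis=1);k=np.argsort(d)[:2];print(z,p.round(1),r.round(1),h[k].round(1))
E
```

```text
24
0.131 [256.5 196.8] 13.6 [[256.2 188.8  12.6]
 [267.8 304.5  12.5]]
0.101 [256.4 186. ] 22.4 [[271.5 203.5  23.1]
 [307.5 125.8  20.9]]
```

Ten pictures are used, so I rely on the numbers. The pin seated firmly at TCP height 0.1349, the same as on the equally tall pedestal, and the tool is clear with no contact. Handing in.

```bash
python3 -c "
from plant import job;print(job.job_done())"
```

```text
the job is handed in; nothing more can be done
None
```

The pin from the pedestal (about a 14 mm shank) passed 3 rings and pressed the stack by about 1.7 mm on the fourth. It is now released in the 3-pip block, seated by force and height readings but not checked by eye after release, and the job is handed in; no verdict was returned.

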